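Tip a scrap transformer into the guarded bin

TASK

The scrap transformer is too heavy to lift: slide it along the raised deck until its broad face sits squarely against the stop bar in the middle of the bin mouth, and let go of it there. Then take it again higher up and tip it over the bar into the bin, and slide the guard over the bin until its tongue is fully home in the interlock switch. Do not lift the transformer clear of the deck, and leave the tin, the meter and the cardboard box where they are.

Things in the scene. Friction and masses are not known exactly. Their poses are not given: they have to be found in the camera images.
- station: Fixed grey tipping station: deck, bin and rails. Origin at desk level under the middle of the stop bar's face; x runs along the stop bar (away from the robot when unturned), y is the slide direction from deck to bin, z up; turned only about z. Guard rails run from the bin to x 239 mm, at y 0 to 10 (top z 126) and y 151 to 165 mm (top z 134).
- stop_middle (a point): Foot of the steel stop bar's face, on the deck, at the middle of the bin mouth: station x 0, y 0, z 120 mm, axes as the station. The level grey deck has its top here and spans station x -110 to 110, y -270 to 0 mm. The bar is 6 mm high and 10 mm thick (y 0 to 10) along the deck's end.
- bin_floor (a point): Middle of the open bin's floor, behind the stop bar, at station x 0, y 77.5, z 18 mm. Inside the bin spans station x -70 to 70, y 10 to 145 mm; its rim is at z 120 mm, the far wall's at z 124, the stop bar's at z 126.
- switch_slot (a point): Middle of the slot mouth of the black interlock switch at the bin's near side, station x -85, y 80, z 129 mm; the slot opens towards station +x. The housing spans x -127 to -85, y 58 to 102 mm, top at z 151 mm. The guard's tongue is in line with it and goes in 21 mm deep.
- transformer_centre (a point): Centre of the loose potted transformer standing on the deck: dark steel block 80 (own x) x 56 (own y) x 55 mm tall, 85 tall with the lug; this point is 42.5 mm above its underside. Own y is within 0.35 rad of the station's y, an 80 mm face towards the stop. About 1.5 kg; sliding takes 8 to 20 N. Grip it low, or push within 20 mm of the deck, or it topples.
- transformer_lug (a point): Middle of the transformer's upright flat lifting lug, in the middle of its top: 14 thick (own x) x 36 (own y) x 30 mm tall; this point is 70 mm above the underside. With the block against the stop bar, pulling the lug or pushing high up tips it over the bar about its lower front edge; it passes its balance at about 45 degrees and then falls in.
- guard (a joint): Position in m of the aluminium sliding guard of the bin: 0 is shut with the steel tongue on its near edge fully home in the interlock switch, 0.15 is fully open. It slides straight along the station's x axis (opening in +x) against about 3 N and stays where it is left.
- guard_grip (a point): Grip point on the guard's upright black tab: 10 mm thick along station x, 50 mm wide along y; the point is in the middle of both, 13 mm under the tab's top and 25 mm above the guard plate's top. It moves with the guard: at joint value q it lies at station x = q - 0.035, y = 0.080, z = 0.156 m.
- green_tin: Bystander: round tin with a white lid, 64 mm across, 93 mm tall, standing on the desk beyond the deck; origin at the centre of its underside.
- multimeter: Bystander: dark meter standing on the desk to the left of the bin, 46 x 62 x 125 mm; origin at the centre of its underside.
- cream_box: Bystander: closed cardboard box, 62 x 77 x 40 mm, standing on the desk to the right of the deck; origin at the centre of its underside.
Things that resemble listed ones, but are neither listed nor needed, are in the scene too. Leave any orange or turquoise look-alike of the part that bears transformer_centre alone.

How it is judged:
By the outcome, as a careful person would: the job done as asked, in the order asked, and still so for the second after the job is handed in, with the robot touching nothing.
It also fails if it takes over 61 s, if anything falls off the work surface, if the arm or the gripper's body presses on something with over 40 N, if the wrist force passes 120 N, or if a joint passes its speed limit or range.

ROBOT

A 6-joint arm with a two-finger parallel gripper is mounted at the origin on a cart in front of the work surface, level with it; the furniture and walls round the work are solid. World frame = base frame: x ahead of the robot, y to its left, z up, the work surface at z = 0. Lengths are in m, angles in rad, forces in N, time in s.
With the tool pointing down it reaches from about 0.4 to 0.825 m from the base axis. Payload 7 kg.
Tool frame: the origin (TCP) lies at the very end of the fingers, on their centre line; the grasp point (between the pads) lies arm.hold_point_z behind it (arm.hold_point_z is the distance from the TCP to the grasp point, in m); y points along the fingers, x is the direction in which the jaws open and shut, and the axes are right-handed (so a half turn about y gives the same grasp; the last joint's range is limited). The gripper opens to 85 mm and grips with 20 to 120 N. Pads are 22 mm wide; open, the fingers measure 114 mm over their backs; the gripper's body (76 mm by 85 mm) begins 54 mm behind the grasp point. The pads swing forward as they close: fully open they stand 13 mm farther back than shut.
Start: joints at [-0.886, 0.359, 0.012, 0, -1.224, -0.288], TCP at [0.261, -0.623, 0.231] pointing down, gripper open.
Joint ranges: [-3.07, 3.07], [-1.43, 2.12], [-1.02, 1.25], [-3.03, 1.67], [-3.05, -0], [-3.03, 3.03]. Speed limits (rad/s): [2.39, 2.39, 3.01, 3.14, 3.14, 3.14].

INTERFACE

Orientations are given as a 3x3 rotation matrix whose columns are the frame's x, y, z axes.
In Python, from plant import arm gives the robot as it stands. The module is installed in compiled form; this text tells all that it offers.
- The arm moves only by the tool jog_arm, never from a script. Its argument "motion" is a list that holds one entry, the list of rows, each a list of 5 numbers: the shift along the tool's x, y, z in m, then the turn about the tool's y in degrees, then the opening in per cent of the stroke, from 0 (shut) to 100 (fully open). A call has 1 to 5 rows; each row is the pose to reach, as a shift and turn from the pose measured when the call began, along the tool's axes at that moment; what a row does not reach only later rows make up. A row lasts 1/12 s, in which the tool goes at most 41.7 mm and 7.16 degrees, less where a joint would pass 70% of its speed; a pose out of reach is approached as far as the arm can. A call with a gripper value outside its range is refused whole. The fingers move at their own pace and stop on an object; the grip force is fixed at half the most. Time passes only in rows, so rows that repeat a pose let the fingers close. It gives the time, the measured TCP pose, the force and the opening at its end, in the units of the state.
- arm.state(): the state, without advancing time (a new reading comes with each control period).
- arm.grab_frame(name): name is "scene" or "top"; returns (picture, depth): 420x560x3 uint8, blue, green, red; 420x560 float32, m along the optical axis (not along the pixel's ray), 0 where there is no reading.
- arm.camera_model(name): a dict with "fx", "fy", "cx", "cy" (pixels), "view" (4x4, takes a point from world to camera coordinates). Camera axes: x right, y down, z forward; pixel columns grow to the right and rows downward; lengths in m; the calibration is good to about 2 mm. A picture is of the moment at which its call begins. camera_model takes no time and is no camera call.
- arm.close_job(): hands the job in, once; it reports no verdict.
The state is a dict: "time": time; "joint_positions": joint angles; "qd": joint speeds; "tau": joint torques, N m; "ee_pos": TCP position; "tcp_rot": TCP orientation; "force": force on the tool from outside, world axes, zero at the start; "wrist_torque": the same for the moment, N m; "finger_gap": opening from 0.0 (shut) to 1.0 (fully open).
Only numpy, scipy, OpenCV 4.12 (cv2) and the standard library are available. Lean on these libraries where they do the work, as an engineer would, in place of code of your own. Each camera call takes 0.05 s, during which the arm holds its last target.

## Working session

There is one attempt and no reset: what is moved stays moved. The work goes in short steps, Python scripts to look and compute and a tool call to move; the robot and the scene stay as the last step left them, time stands still between calls to the robot, and variables do not carry over. Pictures are saved under pics/ and viewed, and the job is handed in when it is done.

Besides the shell and the picture viewer there is one more tool, called after "Request:" by a JSON object that holds its "op" and its "data". jog_arm: Moves the arm, as the interface text tells. Its arguments: {"type":"object","properties":{"motion":{"type":"array","items":{"type":"array","items":{"type":"array","items":{"type":"number"}}}}},"required":["motion"]}

```bash
mkdir -p pics; ls; python3 - <<'E'
from plant import arm
import cv2, numpy as np
s=arm.state(); print({k:(np.round(v,3).tolist()) for k,v in s.items()}); print(arm.hold_point_z)
for n in("scene","top"):
    p,d=arm.grab_frame(n); cv2.imwrite(f"pics/{n}0.png",p); np.save(f"{n}0.npy",d); cv2.imwrite(f"{n}0raw.png",p)
    m=arm.camera_model(n); print(n,m["fx"],m["cx"],m["cy"],np.round(m["view"],3).tolist())
E
```

```text
pics
{'time': 0.0, 'joint_positions': [-0.886, 0.359, 0.011, -0.0, -1.224, -0.288], 'qd': [0.001, 0.001, 0.0, 0.001, 0.001, -0.0], 'tau': [-0.001, -58.333, 29.342, 6.937, -0.006, -0.0], 'ee_pos': [0.261, -0.622, 0.23], 'tcp_rot': [[-0.386, -0.001, -0.922], [0.922, 0.001, -0.386], [0.002, -1.0, 0.0]], 'force': [-0.206, 0.463, -0.705], 'wrist_torque': [-0.022, -0.062, -0.028], 'finger_gap': 1.001}
0.0187
scene 480.2550366370587 283.8216513167007 211.13176367812943 [[-0.986, -0.165, -0.004, 0.494], [-0.14, 0.851, -0.506, 0.253], [0.087, -0.499, -0.862, 1.597], [0.0, 0.0, 0.0, 1.0]]
top 434.4214980389923 273.11828215375834 207.72628395669565 [[0.007, -1.0, -0.006, -0.146], [-0.986, -0.006, -0.168, 0.536], [0.168, 0.007, -0.986, 1.685], [0.0, 0.0, 0.0, 1.0]]
```

View pics/scene0.png

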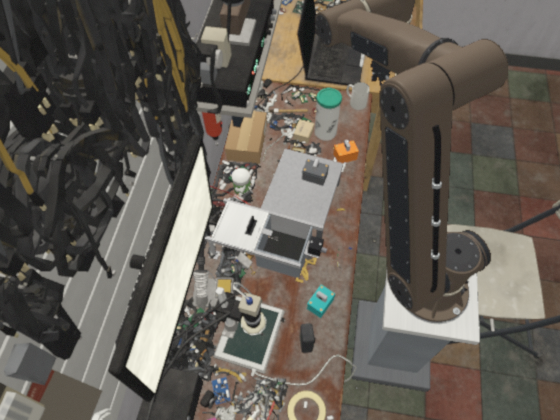

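View pics/top0.png

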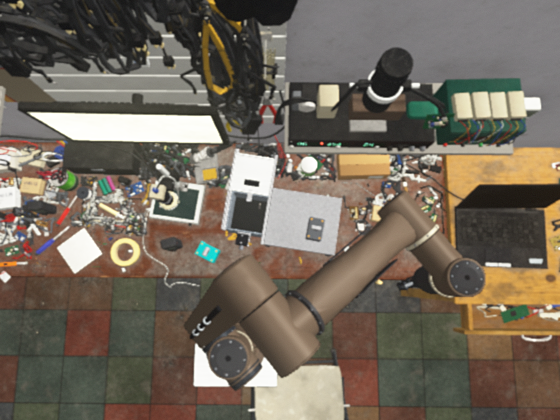

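```bash
python3 - <<'E'
import cv2
a=cv2.imread("top0raw.png")[140:260,210:360]; cv2.imwrite("pics/top0c.png",cv2.resize(a,None,fx=5,fy=5,interpolation=cv2.INTER_CUBIC))
a=cv2.imread("scene0raw.png")[130:285,195:375]; a=cv2.resize(a,None,fx=3.8,fy=3.8,interpolation=cv2.INTER_CUBIC);print(a.shape);cv2.imwrite("pics/scene0c.png",a)
E
```

```text
(589, 684, 3)
```

View pics/top0c.png

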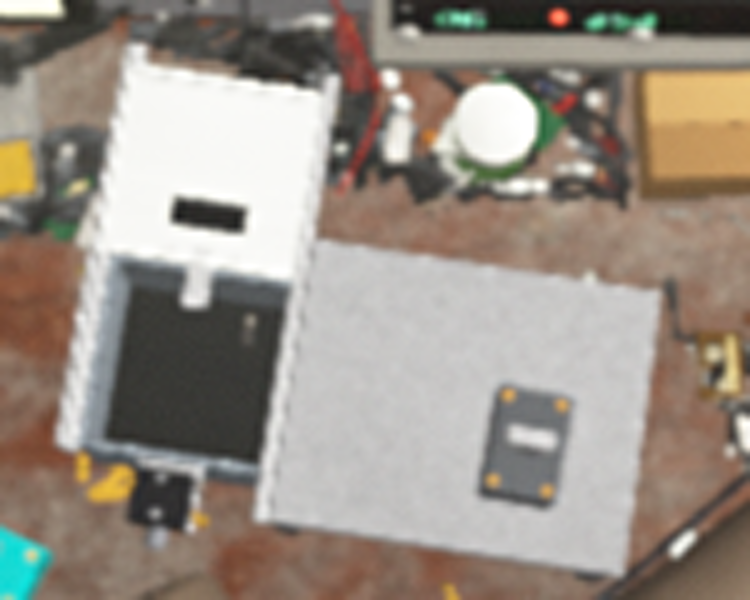

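View pics/scene0c.png

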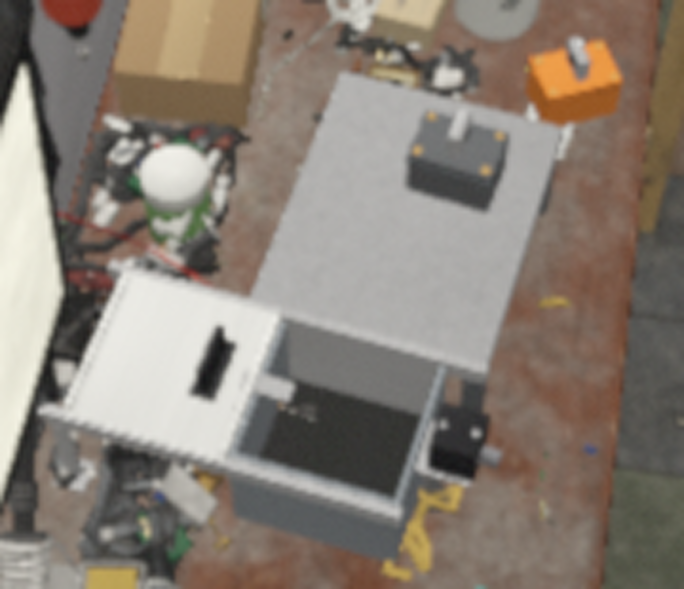

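```bash
cat > h.py <<'E'
import numpy as np, cv2
from plant import arm
def cloud(n,d):
    m=arm.camera_model(n); v,u=np.mgrid[:d.shape[0],:d.shape[1]]
    P=np.stack([(u-m["cx"])*d/m["fx"],(v-m["cy"])*d/m["fy"],d],-1)
    T=np.linalg.inv(np.array(m["view"])); return P@T[:3,:3].T+T[:3,3]
def ray(n,px,z):
    m=arm.camera_model(n); T=np.linalg.inv(np.array(m["view"])); px=np.atleast_2d(px).astype(float)
    D=np.c_[(px[:,0]-m["cx"])/m["fx"],(px[:,1]-m["cy"])/m["fy"],np.ones(len(px))]@T[:3,:3].T
    o=T[:3,3]; return o+D*((z-o[2])/D[:,2])[:,None]
E
python3 - <<'E'
from h import *
for n in("top","scene"):
    d=np.load(n+"0.npy"); P=cloud(n,d); im=cv2.imread(n+"0raw.png"); hsv=cv2.cvtColor(im,cv2.COLOR_BGR2HSV)
    Z=P[...,2]; reg=(P[...,0]>.3)&(P[...,0]<.95)&(P[...,1]>-.6)&(P[...,1]<.1)&(d>0)
    m=reg&(abs(Z-.12)<.012)&(hsv[...,2]>110)&(hsv[...,1]<40)
    m=cv2.morphologyEx(m.astype(np.uint8),cv2.MORPH_OPEN,np.ones((3,3)))
    k,l,st,_=cv2.connectedComponentsWithStats(m); i=1+np.argmax(st[1:,4]); q=P[l==i]; print(n,"deck",st[i],np.median(q[:,2]))
    c=max(cv2.findContours((l==i).astype(np.uint8),0,2)[0],key=cv2.contourArea)[:,0]
    w=ray(n,c,.12)[:,:2].astype(np.float32); r=cv2.minAreaRect(w*1000); print(r, np.round(cv2.boxPoints(r)).tolist())
    m=reg&(abs(Z-.175)<.012)&(P[...,1]<-.15)&(hsv[...,2]<130)
    k,l,st,_=cv2.connectedComponentsWithStats(m.astype(np.uint8)); i=1+np.argmax(st[1:,4])
    c=max(cv2.findContours((l==i).astype(np.uint8),0,2)[0],key=cv2.contourArea)[:,0]
    w=ray(n,c,.175)[:,:2].astype(np.float32); r=cv2.minAreaRect(w*1000); print("block",st[i],np.median(P[l==i],0),r)
    m=reg&(Z>.198)&(Z<.215)&(P[...,1]<-.15)&(P[...,0]>.4)&(hsv[...,2]>130); print("lug",m.sum(),P[m].mean(0) if m.any() else 0)
    m=reg&(hsv[...,2]<60)&(Z>.16)&(P[...,1]>-.25); q=P[m]; print("tab",m.sum(),q.mean(0) if len(q) else 0,np.argwhere(m).mean(0))
E
```

```text
top deck [ 262  188   80   67 3832] 0.1213286227500161
((476.24932861328125, -249.2028350830078), (282.6053771972656, 220.52200317382812), 81.64031982421875) [[347.0, -373.0], [565.0, -405.0], [606.0, -125.0], [388.0, -93.0]]
block [306 218  17  22 202] [ 0.43040068 -0.29240797  0.17576942] ((438.4179992675781, -294.51214599609375), (51.64344787597656, 76.5754165649414), 79.45763397216797)
lug 40 [ 0.45833416 -0.29054391  0.20586613]
tab 9582 [ 0.72783973 -0.0621843   0.84449599] [ 56.58296807 233.08056773]
scene deck [ 260  150   83   80 3850] 0.12045835862076026
((477.50213623046875, -242.0232696533203), (286.43450927734375, 220.19354248046875), 81.53189086914062) [[348.0, -367.0], [565.0, -400.0], [607.0, -117.0], [390.0, -84.0]]
block [302 161  27  19 271] [ 0.43693569 -0.28246118  0.17464382] ((440.6950378417969, -286.8998718261719), (64.73361206054688, 78.56356811523438), 80.03410339355469)
lug 163 [ 0.4372598  -0.52147507  0.20292222]
tab 9511 [ 0.72432179 -0.02868851  0.76968447] [ 81.44001682 175.2467669 ]
```

```bash
python3 - <<'E'
from h import *
# profiles in world plane, along approx station axes (yaw -8.4deg) about approx origin
yaw=np.deg2rad(-8.4); X=np.array([np.cos(yaw),np.sin(yaw)]); Y=np.array([-X[1],X[0]]); O=np.array([.496,-.119])
def samp(n,pts,z):
    m=arm.camera_model(n); V=np.array(m["view"]); w=np.c_[pts,np.full(len(pts),z)]@V[:3,:3].T+V[:3,3]
    g=cv2.imread(n+"0raw.png").astype(np.float32).mean(2)
    return cv2.remap(g,(w[:,0]/w[:,2]*m["fx"]+m["cx"]).astype(np.float32),(w[:,1]/w[:,2]*m["fy"]+m["cy"]).astype(np.float32),1).ravel()
def edge(n,fixed,axis,lo,hi,z,sgn):
    t=np.arange(lo,hi,.0005); r=[]
    for f in fixed:
        p=O+(np.outer(t,X)+f*Y if axis=="x" else np.outer(t,Y)+f*X)
        g=np.gradient(cv2.GaussianBlur(samp(n,p,z)[None],(0,0),4)[0])*sgn; g=np.clip(g,0,None)
        i=g.argmax(); w=slice(max(i-6,0),i+7); r.append((g[w]*t[w]).sum()/g[w].sum())
    r=np.array(r)*1000; k=np.polyfit(np.array(fixed)*1000,r,1); print(n,axis,z,"med %.1f"%np.median(r),"slope %.4f at0 %.1f"%tuple(k),np.round(r,1))
for n in("top","scene"):
    edge(n,np.linspace(-.09,.09,9),"y",-.295,-.245,.12,1)
    edge(n,np.linspace(-.24,-.03,9),"x",-.13,-.09,.12,1)
    edge(n,np.linspace(-.24,-.03,9),"x",.09,.13,.12,-1)
E
```

```text
top y 0.12 med -272.5 slope -0.0026 at0 -272.8 [-273.4 -272.  -272.  -272.5 -273.4 -273.5 -272.5 -272.5 -273.4]
top x 0.12 med -109.1 slope 0.0020 at0 -109.1 [-110.  -109.4 -109.  -109.  -110.  -109.  -109.1 -109.  -109.5]
top x 0.12 med 109.1 slope -0.0113 at0 108.1 [109.4 114.1 109.5 108.5 109.1 109.1 109.5 108.5 109. ]
scene y 0.12 med -270.5 slope -0.0546 at0 -274.3 [-271.  -270.  -270.5 -270.  -274.  -270.3 -288.5 -284.4 -269.6]
scene x 0.12 med -109.0 slope 0.0234 at0 -107.0 [-118.  -109.5 -109.5 -109.  -108.9 -109.  -109.  -109.5 -109. ]
scene x 0.12 med 109.6 slope 0.0011 at0 110.0 [110.5 109.6 109.5 109.5 109.5 109.5 109.9 110.4 110. ]
```

```bash
cat > /tmp/a.py <<'E'
from h import *
B=np.array([.4385,-.2945])
def samp(n,pts,z):
    m=arm.camera_model(n); V=np.array(m["view"]); w=np.c_[pts,np.full(len(pts),z)]@V[:3,:3].T+V[:3,3]
    g=cv2.imread(n+"0raw.png").astype(np.float32).mean(2)
    return cv2.remap(g,(w[:,0]/w[:,2]*m["fx"]+m["cx"]).astype(np.float32),(w[:,1]/w[:,2]*m["fy"]+m["cy"]).astype(np.float32),1).ravel()
yaw=np.deg2rad(-10); X=np.array([np.cos(yaw),np.sin(yaw)]); Y=np.array([-X[1],X[0]])
def edge(n,fixed,axis,lo,hi,z,sgn):
    t=np.arange(lo,hi,.0005); r=[]
    for f in fixed:
        p=B+(np.outer(t,X)+f*Y if axis=="x" else np.outer(t,Y)+f*X)
        g=np.gradient(cv2.GaussianBlur(samp(n,p,z)[None],(0,0),4)[0])*sgn; g=np.clip(g,0,None)
        i=g.argmax(); w=slice(max(i-6,0),i+7); r.append((g[w]*t[w]).sum()/g[w].sum())
    r=np.array(r)*1000; k=np.polyfit(np.array(fixed)*1000,r,1); print(n,axis,sgn,"med %.1f"%np.median(r),"slope %.3f"%k[0],np.round(r,1))
f=np.linspace(-.03,.03,9); g=np.linspace(-.02,.02,7)
edge("top",f,"y",-.042,-.015,.175,-1);edge("top",f,"y",.015,.042,.175,1)
edge("top",g,"x",-.055,-.025,.175,-1);edge("top",g,"x",.025,.055,.175,1)
edge("scene",f,"y",-.042,-.015,.175,-1)
edge("scene",g,"x",-.055,-.025,.175,-1);edge("scene",g,"x",.025,.055,.175,1)
E
PYTHONPATH=. python3 /tmp/a.py
```

```text
Traceback (most recent call last):
  File "h.py", line 1, in <module>
    import numpy as np, cv2
ModuleNotFoundError: No module named 'cv2'
```

```bash
python3 - < /tmp/a.py
```

```text
top y -1 med -29.6 slope -0.011 [-30.  -29.  -29.  -28.5 -29.5 -30.5 -30.5 -29.6 -29.6]
top y 1 med 29.0 slope -0.015 [29.6 29.5 28.5 29.  29.  28.5 29.1 28.5 28.6]
top x -1 med -43.1 slope 0.010 [-44.  -43.1 -43.1 -43.5 -42.6 -43.  -43.5]
top x 1 med 41.5 slope 0.022 [42.6 41.5 41.5 41.5 41.  42.9 43.1]
scene y -1 med -26.5 slope -0.001 [-28.4 -26.  -25.1 -26.  -27.5 -22.9 -28.9 -26.5 -27. ]
scene x -1 med -42.0 slope -0.124 [-39.6 -40.5 -40.7 -42.  -43.5 -44.  -44. ]
scene x 1 med 42.5 slope 0.011 [43.5 42.5 41.5 41.  41.5 43.5 43.5]
```

```bash
cat >> h.py <<'E'
YAW=np.deg2rad(-8.4); SX=np.array([np.cos(YAW),np.sin(YAW)]); SY=np.array([-SX[1],SX[0]]); O=np.array([.4958,-.1205])
def st2w(x,y): return O+x*SX+y*SY
def go(xy,z,ang):
    s=arm.state(); R=np.array(s["tcp_rot"]); p=np.array(s["ee_pos"])
    d=R.T@(np.array([xy[0],xy[1],z])-p); a=np.degrees(np.arctan2(R[1,0],R[0,0])); t=(a-ang+90)%180-90
    rel=p[:2]-O
    print("t%.2f"%s["time"],"ee",np.round(p,4),"st",np.round([rel@SX,rel@SY],4),"jaw%.1f"%a,"F",np.round(s["force"],1),"gap%.3f"%s["finger_gap"],"j6 %.2f"%s["joint_positions"][5],"SHIFT",np.round(d,4),"turn%.1f"%t)
E
```

Request:
{"op": "jog_arm", "data": {"motion": [[[0.02,-0.02,-0.02,7,100],[0.118,-0.03,-0.145,14,100],[0.118,-0.03,-0.145,21,100],[0.118,-0.03,-0.145,28,100],[0.118,-0.03,-0.145,33,100]]]}}

```text
time: 0.52
ee_pos: [0.3491, -0.4557, 0.2603]
tcp_rot: [[0.185, -0.001, -0.983], [0.983, 0.002, 0.185], [0.002, -1.0, 0.001]]
force: [0.9, 0.2, -0.1]
finger_gap: 1.001
```

```bash
python3 -c "
from h import *
go((.438,-.2935),.25,79.6)" 2>/dev/null || python3 - <<'E'
from h import *
go((.438,-.2935),.25,79.6)
E
```

```text
t0.52 ee [ 0.3491 -0.4557  0.2603] st [-0.0961 -0.353 ] jaw79.3 F [ 0.9  0.2 -0.1] gap1.001 j6 -1.18 SHIFT [ 0.1758  0.0105 -0.0574] turn-0.3
```

Request:
{"op": "jog_arm", "data": {"motion": [[[0.176,0.01,-0.057,-0.3,100],[0.176,0.01,-0.057,-0.3,100],[0.176,0.01,-0.057,-0.3,100],[0.176,0.01,-0.057,-0.3,100],[0.176,0.01,-0.057,-0.3,100]]]}}

```text
time: 0.93
ee_pos: [0.4387, -0.2899, 0.2502]
tcp_rot: [[0.178, -0.001, -0.984], [0.984, 0.002, 0.178], [0.002, -1.0, 0.001]]
force: [0.7, 0.5, -0.4]
finger_gap: 1.0
```

```bash
python3 - <<'E'
from h import *
go((.438,-.2935),.137,79.6)
for n in ("scene","top"):
    p,d=arm.grab_frame(n); a=p[120:260,225:365] if n=="scene" else p[180:270,260:360]
    cv2.imwrite(f"pics/{n}1.png",cv2.resize(a,None,fx=4,fy=4,interpolation=2))
E
```

```text
t0.93 ee [ 0.4387 -0.2899  0.2502] st [-0.0317 -0.176 ] jaw79.7 F [ 0.7  0.5 -0.4] gap1.000 j6 -1.54 SHIFT [-3.900e-03  1.132e-01 -1.000e-04] turn0.1
```

View pics/scene1.png

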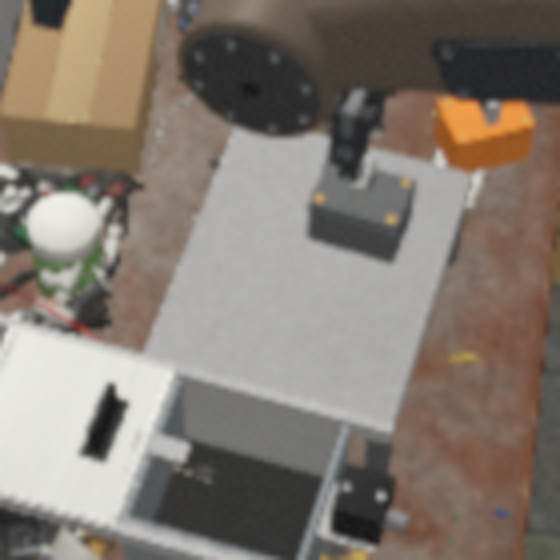

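The scene view shows the dark block on the deck (crop ~(365,195)) with the gripper straight above it. The orange unit at (487,130) is off the deck and the turquoise one is beyond the bin, so the dark block is the one meant. I'll descend now.

Request:
{"op": "jog_arm", "data": {"motion": [[[-0.004,0.03,0,0,100],[-0.004,0.06,0,0,100],[-0.004,0.085,0,0,100],[-0.004,0.1,0,0,100],[-0.004,0.1,0,0,100]]]}}

```text
time: 1.45
ee_pos: [0.4353, -0.2939, 0.1466]
tcp_rot: [[0.177, -0.007, -0.984], [0.984, 0.005, 0.177], [0.003, -1.0, 0.008]]
force: [-0.7, 0.6, -0.2]
finger_gap: 0.998
```

```bash
python3 - <<'E'
from h import *
go((.438,-.2935),.137,79.6)
E
```

```text
t1.45 ee [ 0.4353 -0.2939  0.1466] st [-0.0345 -0.1803] jaw79.8 F [-0.7  0.6 -0.2] gap0.998 j6 -1.52 SHIFT [ 0.0008  0.0096 -0.0027] turn0.2
```

Request:
{"op": "jog_arm", "data": {"motion": [[[0,0.009,-0.002,0,100],[0.0,0.009,-0.002,0,100],[0.0,0.009,-0.002,0,60],[0.0,0.009,-0.002,0,55],[0.0,0.009,-0.002,0,50]]]}}

```text
time: 1.87
ee_pos: [0.4379, -0.2954, 0.1393]
tcp_rot: [[0.176, -0.006, -0.984], [0.984, 0.002, 0.176], [0.001, -1.0, 0.006]]
force: [-0.2, -1.1, -5.9]
finger_gap: 0.646
```

Request:
{"op": "jog_arm", "data": {"motion": [[[0,0,0,0,40],[0,0,0,0,30],[0,0,0,0,20],[0,0,0,0,20],[0,0,0,0,20]]]}}

```text
time: 2.28
ee_pos: [0.4376, -0.2952, 0.1393]
tcp_rot: [[0.176, -0.006, -0.984], [0.984, 0.003, 0.176], [0.001, -1.0, 0.007]]
force: [-1.6, -0.3, -3.0]
finger_gap: 0.647
```

```bash
python3 - <<'E'
from h import *
go(st2w(0,-.05),.137,79.6)
for n in ("scene","top"):
    p,d=arm.grab_frame(n); a=p[120:260,225:365] if n=="scene" else p[180:270,260:360]
    cv2.imwrite(f"pics/{n}2.png",cv2.resize(a,None,fx=4,fy=4,interpolation=2))
E
```

```text
t2.28 ee [ 0.4376 -0.2952  0.1393] st [-0.0321 -0.1813] jaw79.8 F [-1.6 -0.3 -3. ] gap0.647 j6 -1.52 SHIFT [ 0.1323  0.0023 -0.028 ] turn0.2
```

View pics/scene2.png

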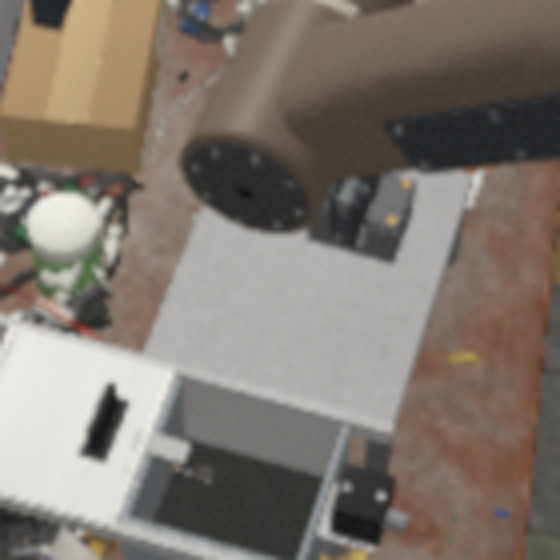

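Request:
{"op": "jog_arm", "data": {"motion": [[[0.015,0,-0.004,0,20],[0.035,0,-0.009,-0.5,20],[0.06,0,-0.014,-1,20],[0.085,0,-0.02,-1.5,20],[0.1,0,-0.025,-1.8,20]]]}}

```text
time: 2.8
ee_pos: [0.4797, -0.2003, 0.1393]
tcp_rot: [[0.145, -0.007, -0.989], [0.989, 0.002, 0.145], [0.001, -1.0, 0.007]]
force: [-3.2, -6.9, -3.0]
finger_gap: 0.644
```

```bash
python3 - <<'E'
from h import *
go(st2w(0,-.04),.1393,81.6)
E
```

```text
t2.80 ee [ 0.4797 -0.2003  0.1393] st [-0.0043 -0.0813] jaw81.7 F [-3.2 -6.9 -3. ] gap0.644 j6 -1.70 SHIFT [ 0.0413 -0.     -0.0043] turn0.1
```

Request:
{"op": "jog_arm", "data": {"motion": [[[0.012,0,-0.002,0,20],[0.024,0,-0.004,0,20],[0.036,0,-0.0045,0,20],[0.042,0,-0.0045,0,20],[0.042,0,-0.0045,0,20]]]}}

```text
time: 3.22
ee_pos: [0.4906, -0.1582, 0.1393]
tcp_rot: [[0.144, -0.007, -0.99], [0.99, 0.003, 0.144], [0.002, -1.0, 0.007]]
force: [-0.1, 4.9, -1.6]
finger_gap: 0.645
```

```bash
python3 - <<'E'
from h import *
go(st2w(0,-.028),.1393,81.6)
for n in ("scene","top"):
    p,d=arm.grab_frame(n); a=p[140:280,215:355] if n=="scene" else p[170:260,230:330]
    cv2.imwrite(f"pics/{n}3.png",cv2.resize(a,None,fx=5,fy=5,interpolation=2))
E
```

```text
t3.22 ee [ 0.4906 -0.1582  0.1393] st [ 0.0003 -0.0381] jaw81.7 F [-0.1  4.9 -1.6] gap0.645 j6 -1.78 SHIFT [0.0101 0.     0.0003] turn0.1
```

View pics/scene3.png

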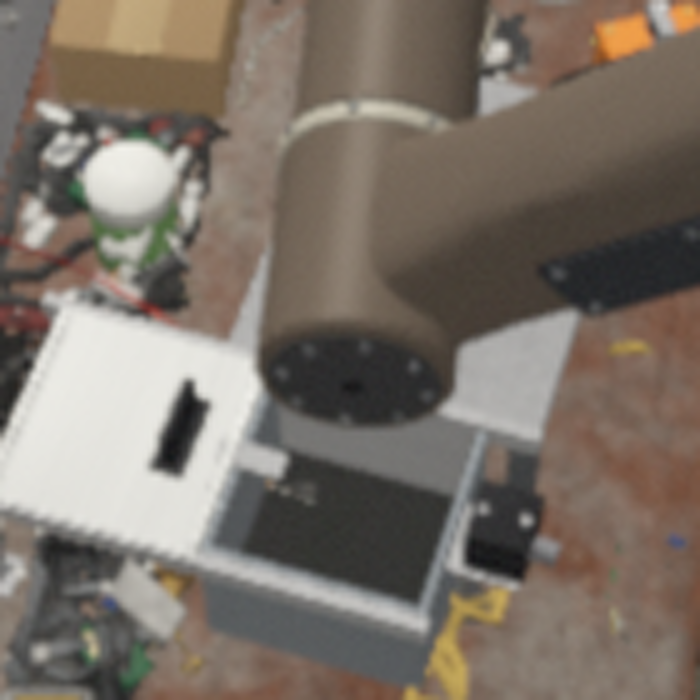

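View pics/top3.png

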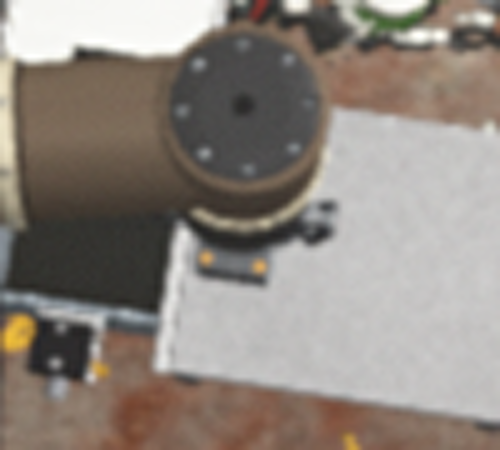

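Both views: the wrist hides the lug, but the block's two near bolts (top crop (207,260) and (260,267)) sit about 10 mm short of the white bar at x≈178. I'll creep in while watching the force.

Request:
{"op": "jog_arm", "data": {"motion": [[[0.003,0,0,0,20],[0.005,0,0,0,20],[0.007,0,0,0,20],[0.008,0,0,0,20]]]}}

```text
time: 3.65
ee_pos: [0.4914, -0.1511, 0.1393]
tcp_rot: [[0.144, -0.007, -0.989], [0.99, 0.003, 0.144], [0.002, -1.0, 0.007]]
force: [-0.7, -5.7, -3.4]
finger_gap: 0.645
```

Request:
{"op": "jog_arm", "data": {"motion": [[[0.002,0,0,0,20],[0.002,0,0,0,20]]]}}

```text
time: 3.82
ee_pos: [0.4914, -0.1499, 0.1393]
tcp_rot: [[0.145, -0.007, -0.989], [0.989, 0.002, 0.145], [0.001, -1.0, 0.008]]
force: [0.1, -5.9, -4.1]
finger_gap: 0.65
```

Request:
{"op": "jog_arm", "data": {"motion": [[[0.002,0,0,0,20],[0.002,0,0,0,20]]]}}

```text
time: 3.98
ee_pos: [0.4915, -0.1487, 0.1393]
tcp_rot: [[0.145, -0.008, -0.989], [0.989, 0.001, 0.145], [0.0, -1.0, 0.008]]
force: [0.4, -5.9, -4.3]
finger_gap: 0.642
```

Request:
{"op": "jog_arm", "data": {"motion": [[[0.002,0,0,0,20],[0.0025,0,0,0,20]]]}}

```text
time: 4.15
ee_pos: [0.4915, -0.1483, 0.1394]
tcp_rot: [[0.146, -0.009, -0.989], [0.989, -0.002, 0.146], [-0.003, -1.0, 0.008]]
force: [0.4, -16.9, -6.7]
finger_gap: 0.649
```

Request:
{"op": "jog_arm", "data": {"motion": [[[0.002,0,0,0,20],[0.0025,0,0,0,20]]]}}

```text
time: 4.32
ee_pos: [0.4915, -0.1483, 0.1395]
tcp_rot: [[0.146, -0.01, -0.989], [0.989, -0.005, 0.146], [-0.006, -1.0, 0.009]]
force: [2.1, -19.1, -7.2]
finger_gap: 0.645
```

Request:
{"op": "jog_arm", "data": {"motion": [[[0.002,0,0,0,20],[0.003,0,0,0,20]]]}}

```text
time: 4.48
ee_pos: [0.4915, -0.1481, 0.1396]
tcp_rot: [[0.146, -0.011, -0.989], [0.989, -0.009, 0.146], [-0.01, -1.0, 0.009]]
force: [1.1, -24.4, -9.0]
finger_gap: 0.647
```

```bash
python3 - <<'E'
from h import *
go(st2w(0,-.028),.1393,81.6)
E
```

```text
t4.48 ee [ 0.4915 -0.1481  0.1396] st [-0.0002 -0.028 ] jaw81.6 F [  1.1 -24.4  -9. ] gap0.647 j6 -1.82 SHIFT [-0.      0.0003 -0.0002] turn0.0
```

Request:
{"op": "jog_arm", "data": {"motion": [[[0,0,0,0,20],[0,0,0,0,45],[0,0,0,0,80],[0,0,0,0,100],[0,0,0,0,100]]]}}

```text
time: 4.9
ee_pos: [0.4922, -0.1479, 0.1401]
tcp_rot: [[0.145, -0.01, -0.989], [0.989, -0.009, 0.146], [-0.01, -1.0, 0.008]]
force: [0.6, -0.1, 0.6]
finger_gap: 0.996
```

Request:
{"op": "jog_arm", "data": {"motion": [[[0,0,0,0,100],[0,-0.02,0,0,100],[0,-0.05,0,0,100],[0,-0.085,0,0,100],[0,-0.1,0,0,100]]]}}

```text
time: 5.32
ee_pos: [0.4949, -0.1472, 0.2448]
tcp_rot: [[0.144, -0.004, -0.989], [0.989, -0.01, 0.145], [-0.01, -1.0, 0.002]]
force: [1.2, 0.1, -0.7]
finger_gap: 0.999
```

```bash
python3 - <<'E'
from h import *
go(st2w(0,-.028),.27,-8.4)
E
```

```text
t5.32 ee [ 0.4949 -0.1472  0.2448] st [ 0.003  -0.0265] jaw81.7 F [ 1.2  0.1 -0.7] gap0.999 j6 -1.82 SHIFT [-0.0017 -0.0252  0.0031] turn-89.9
```

Request:
{"op": "jog_arm", "data": {"motion": [[[-0.03,-0.02,0,-7,100],[-0.06,-0.03,0,-14,80],[-0.09,-0.03,0,-21,60],[-0.12,-0.03,0,-28,60],[-0.15,-0.03,0,-35,60]]]}}

```text
time: 5.73
ee_pos: [0.4734, -0.2964, 0.2771]
tcp_rot: [[-0.455, -0.002, -0.89], [0.89, -0.01, -0.455], [-0.008, -1.0, 0.007]]
force: [1.1, -0.4, -0.3]
finger_gap: 0.598
```

```bash
python3 - <<'E'
from h import *
go(st2w(0,-.028),.27,-8.4)
for n in ("scene","top"):
    p,d=arm.grab_frame(n); np.save(n+"4.npy",d); cv2.imwrite(n+"4raw.png",p); a=p[140:280,215:355] if n=="scene" else p[170:260,230:330]
    cv2.imwrite(f"pics/{n}4.png",cv2.resize(a,None,fx=5,fy=5,interpolation=2))
E
```

```text
t5.73 ee [ 0.4734 -0.2964  0.2771] st [ 0.0035 -0.1773] jaw117.1 F [ 1.1 -0.4 -0.3] gap0.598 j6 -0.90 SHIFT [ 0.1236  0.0056 -0.0839] turn-54.5
```

View pics/scene4.png

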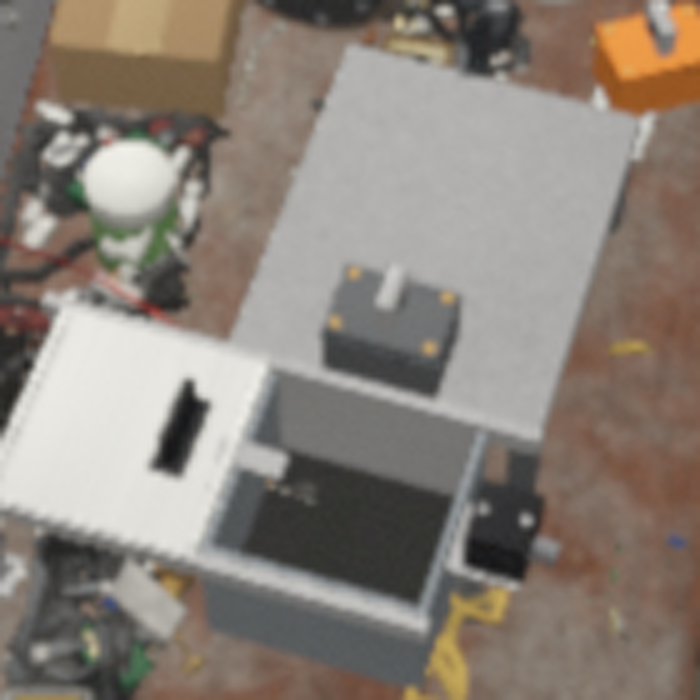

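View pics/top4.png

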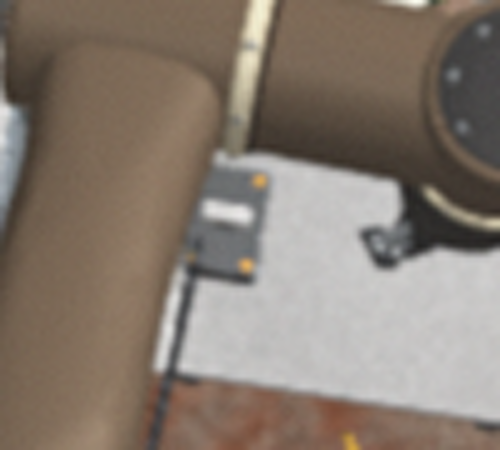

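The scene view shows the block standing upright against the bar (block top around crop (390,310)), roughly mid-mouth, with the lug at (390,287). Next I'll measure squareness and centring.

```bash
cat >> h.py <<'E'
def samp(im,n,pts,z):
    m=arm.camera_model(n); V=np.array(m["view"]); w=np.c_[pts,np.full(len(pts),z)]@V[:3,:3].T+V[:3,3]
    g=im.astype(np.float32).mean(2)
    return cv2.remap(g,(w[:,0]/w[:,2]*m["fx"]+m["cx"]).astype(np.float32),(w[:,1]/w[:,2]*m["fy"]+m["cy"]).astype(np.float32),1).ravel()
def edge(im,n,fixed,axis,lo,hi,z,sgn):
    t=np.arange(lo,hi,.0005); r=[]
    for f in fixed:
        p=O+(np.outer(t,SX)+f*SY if axis=="x" else np.outer(t,SY)+f*SX)
        g=np.gradient(cv2.GaussianBlur(samp(im,n,p,z)[None],(0,0),4)[0])*sgn; g=np.clip(g,0,None)
        i=g.argmax(); w=slice(max(i-6,0),i+7); r.append((g[w]*t[w]).sum()/g[w].sum())
    r=np.array(r)*1000; k=np.polyfit(np.array(fixed)*1000,r,1); print(n,axis,sgn,"med %.1f"%np.median(r),"slope %.3f"%k[0],np.round(r,1))
E
python3 - <<'E'
from h import *
s=cv2.imread("scene4raw.png"); t=cv2.imread("top4raw.png")
g=np.linspace(-.05,-.01,9)
edge(s,"scene",g,"x",-.055,-.025,.175,-1);edge(s,"scene",g,"x",.025,.055,.175,1)
edge(s,"scene",np.r_[-.032:-.012:5j,.012:.032:5j],"y",-.07,-.04,.175,-1)
edge(t,"top",np.r_[-.032:-.012:5j,.012:.032:5j],"y",-.07,-.045,.175,1)
# lug top, lateral
edge(s,"scene",np.linspace(-.04,-.016,5),"x",-.015,0.,.205,1);edge(s,"scene",np.linspace(-.04,-.016,5),"x",0.,.015,.205,-1)
E
```

```text
scene x -1 med -42.6 slope -0.132 [-38.7 -39.6 -40.5 -41.6 -42.6 -43.5 -43.6 -43.6 -43.5]
scene x 1 med 42.0 slope -0.166 [43.7 43.1 41.5 42.  43.  42.5 41.5 42.  31.9]
scene y -1 med -53.3 slope -0.035 [-54.4 -45.  -52.6 -52.6 -53.5 -46.1 -53.  -53.5 -53.6 -55. ]
top y 1 med nan slope nan [  nan -50.7   nan -68.5 -68.2 -48.1 -46.7 -46.1 -69.1 -67.7]
scene x 1 med -3.8 slope -0.035 [-2.8 -3.7 -3.8 -3.8 -3.8]
scene x -1 med 9.5 slope 0.044 [8.6 9.5 9.1 9.5 9.9]h.py:27: RuntimeWarning: invalid value encountered in scalar divide
  i=g.argmax(); w=slice(max(i-6,0),i+7); r.append((g[w]*t[w]).sum()/g[w].sum())
```

Request:
{"op": "jog_arm", "data": {"motion": [[[0.02,0.005,-0.015,-7,60],[0.05,0.005,-0.03,-14,60],[0.07,0.005,-0.05,-21,60],[0.1,0.005,-0.07,-28,60],[0.12,0.005,-0.084,-35,60]]]}}

```text
time: 6.25
ee_pos: [0.4935, -0.1508, 0.27]
tcp_rot: [[-0.885, -0.003, -0.466], [0.466, -0.01, -0.885], [-0.002, -1.0, 0.01]]
force: [0.1, -1.0, 0.5]
finger_gap: 0.596
```

```bash
python3 - <<'E'
from h import *
go(st2w(0.001,-.028),.25,-8.4)
E
```

```text
t6.25 ee [ 0.4935 -0.1508  0.27  ] st [ 0.0021 -0.0303] jaw152.2 F [ 0.1 -1.   0.5] gap0.596 j6 -0.58 SHIFT [ 0.0019  0.02   -0.002 ] turn-19.4
```

Request:
{"op": "jog_arm", "data": {"motion": [[[0.002,0.005,-0.002,-7,60],[0.002,0.01,-0.002,-14,60],[0.002,0.02,-0.002,-19.4,60],[0.002,0.02,-0.002,-19.4,60]]]}}

```text
time: 6.58
ee_pos: [0.4919, -0.1473, 0.2487]
tcp_rot: [[-0.99, -0.005, -0.141], [0.141, -0.009, -0.99], [0.004, -1.0, 0.01]]
force: [-0.2, -0.1, -0.5]
finger_gap: 0.601
```

```bash
python3 - <<'E'
from h import *
go(st2w(0.001,-.028),.181,-8.4)
E
```

```text
t6.58 ee [ 0.4919 -0.1473  0.2487] st [ 0.    -0.027] jaw171.9 F [-0.2 -0.1 -0.5] gap0.601 j6 -0.24 SHIFT [-0.0012  0.0677  0.0003] turn0.3
```

Request:
{"op": "jog_arm", "data": {"motion": [[[-0.001,0.025,0,0,60],[-0.001,0.045,0,0,60],[-0.001,0.06,0,0,60],[-0.001,0.067,0,0,60],[-0.001,0.067,0,0,60]]]}}

```text
time: 7.0
ee_pos: [0.4918, -0.1479, 0.1806]
tcp_rot: [[-0.99, -0.007, -0.144], [0.144, -0.009, -0.989], [0.006, -1.0, 0.01]]
force: [-0.1, -0.6, -0.9]
finger_gap: 0.597
```

```bash
python3 - <<'E'
from h import *
go(st2w(0.001,-.028),.181,-8.4)
p,d=arm.grab_frame("scene");a=p[140:280,215:355]
cv2.imwrite(f"pics/s5.png",cv2.resize(a,None,fx=5,fy=5,interpolation=2))
E
```

```text
t7.00 ee [ 0.4918 -0.1479  0.1806] st [ 0.0001 -0.0277] jaw171.7 F [-0.1 -0.6 -0.9] gap0.597 j6 -0.25 SHIFT [-0.0009 -0.0004  0.0003] turn0.1
```

View pics/s5.png

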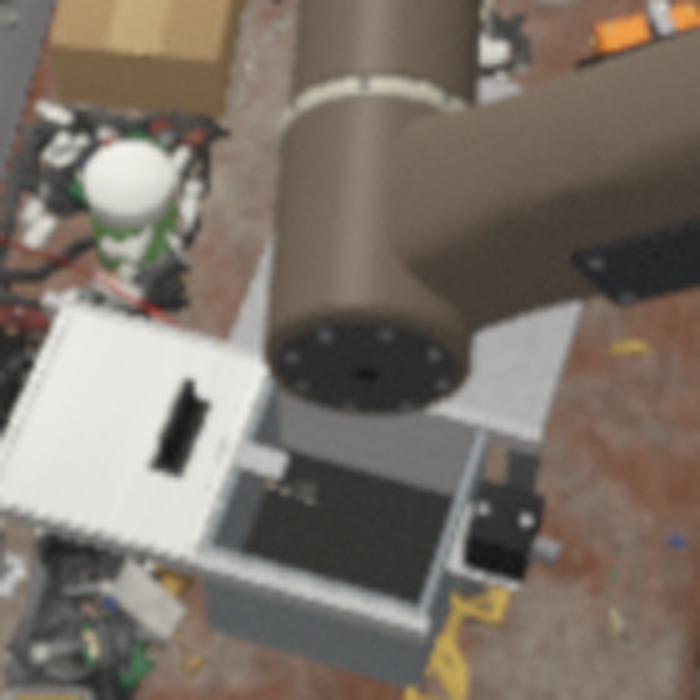

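The wrist hides the lug here, and the force shows no contact. Closing on the lug: I expect a gap of about 14/85 = 0.165.

Request:
{"op": "jog_arm", "data": {"motion": [[[0,0,0,0,30],[0,0,0,0,10],[0,0,0,0,0],[0,0,0,0,0],[0,0,0,0,0]]]}}

```text
time: 7.47
ee_pos: [0.4929, -0.1481, 0.183]
tcp_rot: [[-0.99, -0.004, -0.144], [0.144, -0.01, -0.99], [0.003, -1.0, 0.01]]
force: [-2.4, 1.1, 5.4]
finger_gap: 0.152
```

Request:
{"op": "jog_arm", "data": {"motion": [[[0,0,0,0,0],[0,0,0,0,0]]]}}

```text
time: 7.63
ee_pos: [0.4928, -0.148, 0.183]
tcp_rot: [[-0.99, -0.004, -0.144], [0.144, -0.009, -0.99], [0.003, -1.0, 0.01]]
force: [-0.2, 0.9, -0.7]
finger_gap: 0.147
```

Request:
{"op": "jog_arm", "data": {"motion": [[[0,-0.001,-0.004,0,0],[0,-0.0025,-0.009,0,0],[0,-0.003,-0.0135,0,0],[0,-0.004,-0.018,0,0],[0,-0.004,-0.022,0,0]]]}}

```text
time: 8.05
ee_pos: [0.4956, -0.128, 0.187]
tcp_rot: [[-0.99, -0.006, -0.144], [0.144, -0.013, -0.989], [0.004, -1.0, 0.013]]
force: [-0.5, -11.9, 1.8]
finger_gap: 0.153
```

```bash
python3 - <<'E'
from h import *
go(st2w(0.001,.028),.181,-8.4)
p,d=arm.grab_frame("scene");a=p[140:280,215:355]
cv2.imwrite(f"pics/s6.png",cv2.resize(a,None,fx=5,fy=5,interpolation=2))
E
```

```text
t8.05 ee [ 0.4956 -0.128   0.187 ] st [ 0.0009 -0.0074] jaw171.7 F [ -0.5 -11.9   1.8] gap0.153 j6 -0.29 SHIFT [-0.0002  0.0055 -0.0355] turn0.1
```

View pics/s6.png

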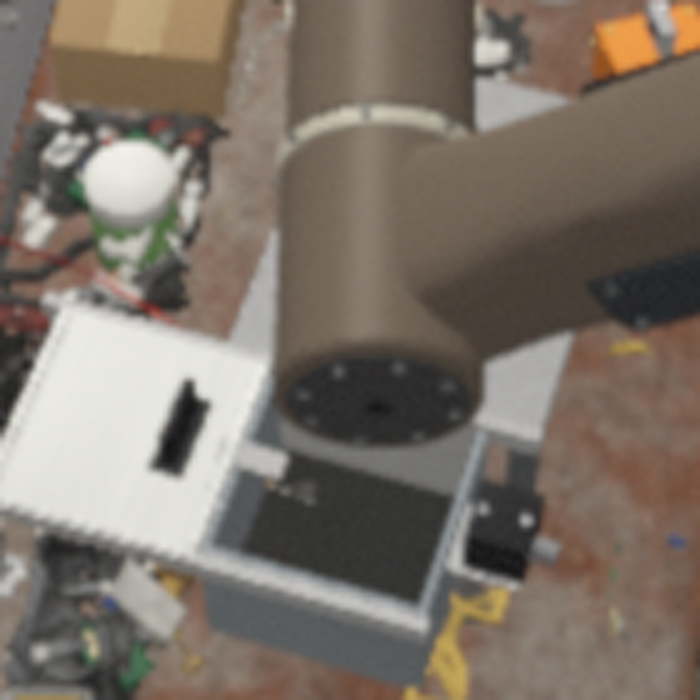

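Request:
{"op": "jog_arm", "data": {"motion": [[[0,-0.0005,-0.007,0,0],[0,0,-0.014,0,0],[0,0.001,-0.021,0,0],[0,0.003,-0.028,0,0],[0,0.005,-0.035,0,0]]]}}

```text
time: 8.52
ee_pos: [0.5006, -0.0946, 0.1825]
tcp_rot: [[-0.99, -0.006, -0.144], [0.144, -0.016, -0.989], [0.003, -1.0, 0.016]]
force: [-0.6, -9.7, 3.8]
finger_gap: 0.149
```

```bash
python3 - <<'E'
from h import *
go(st2w(0.001,.045),.17,-8.4)
for n in ("scene","top"):
    p,d=arm.grab_frame(n); a=p[140:280,215:355] if n=="scene" else p[170:260,230:330]
    cv2.imwrite(f"pics/{n}7.png",cv2.resize(a,None,fx=5,fy=5,interpolation=2))
E
```

```text
t8.52 ee [ 0.5006 -0.0946  0.1825] st [0.001  0.0264] jaw171.7 F [-0.6 -9.7  3.8] gap0.149 j6 -0.36 SHIFT [-0.0001  0.0122 -0.0188] turn0.1
```

View pics/scene7.png

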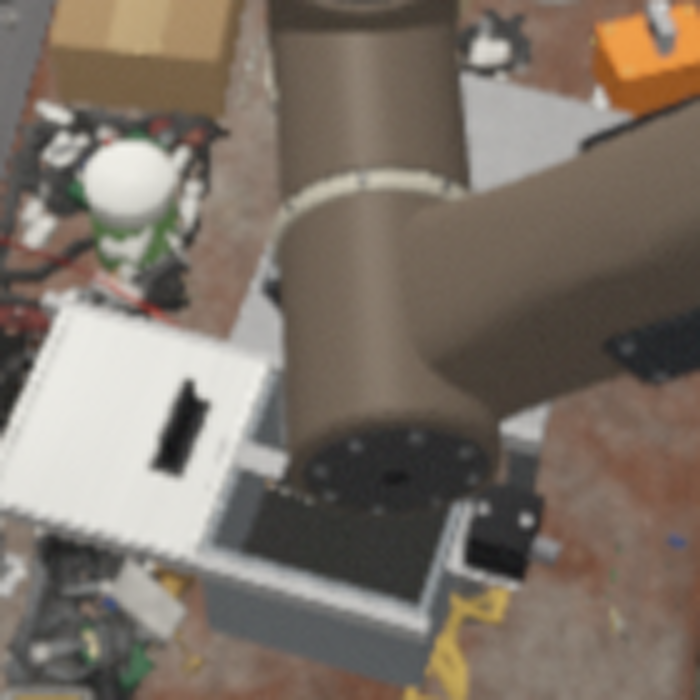

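View pics/top7.png

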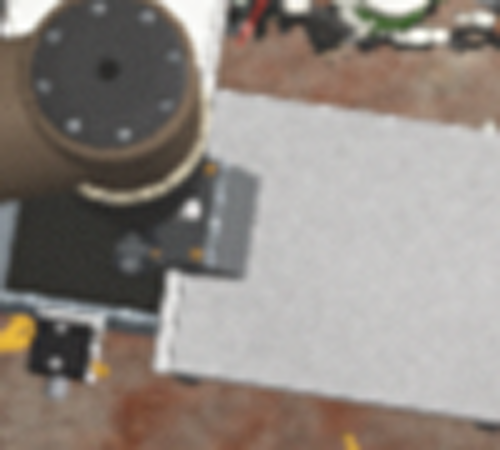

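The block is tipped about 40° (its rear face shows at top crop (235,220)) and still pivots on the bar. I'll carry on past balance.

Request:
{"op": "jog_arm", "data": {"motion": [[[0,0.003,-0.006,0,0],[0,0.006,-0.011,0,0],[0,0.01,-0.016,0,0],[0,0.014,-0.021,0,0],[0,0.018,-0.025,0,0]]]}}

```text
time: 9.03
ee_pos: [0.5053, -0.0696, 0.1654]
tcp_rot: [[-0.99, -0.003, -0.143], [0.143, -0.016, -0.99], [0.001, -1.0, 0.016]]
force: [-2.1, 0.5, 13.3]
finger_gap: 0.149
```

```bash
python3 - <<'E'
from h import *
go(st2w(0.001,.06),.16,-8.4)
for n in ("scene","top"):
    p,d=arm.grab_frame(n); a=p[140:280,215:355] if n=="scene" else p[170:260,230:330]
    cv2.imwrite(f"pics/{n}8.png",cv2.resize(a,None,fx=5,fy=5,interpolation=2))
E
```

```text
t9.03 ee [ 0.5053 -0.0696  0.1654] st [0.002  0.0518] jaw171.8 F [-2.1  0.5 13.3] gap0.149 j6 -0.41 SHIFT [ 0.0009  0.0053 -0.0083] turn0.2
```

View pics/top8.png

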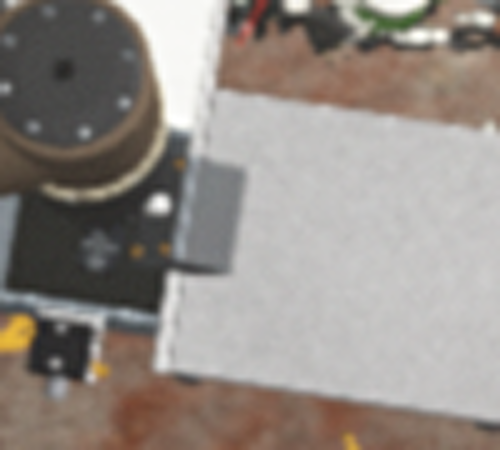

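Request:
{"op": "jog_arm", "data": {"motion": [[[0,0.0005,-0.004,0,0],[0,0.002,-0.008,0,0],[0,0.004,-0.012,0,0],[0,0.007,-0.015,0,0]]]}}

```text
time: 9.47
ee_pos: [0.5057, -0.0564, 0.1572]
tcp_rot: [[-0.99, -0.007, -0.143], [0.143, -0.019, -0.99], [0.005, -1.0, 0.02]]
force: [-1.1, -9.7, -2.4]
finger_gap: 0.147
```

```bash
python3 - <<'E'
from h import *
go(st2w(0.001,.06),.16,-8.4)
for n in ("scene","top"):
    p,d=arm.grab_frame(n); a=p[140:280,215:355] if n=="scene" else p[170:260,230:330]
    cv2.imwrite(f"pics/{n}9.png",cv2.resize(a,None,fx=5,fy=5,interpolation=2))
E
```

```text
t9.47 ee [ 0.5057 -0.0564  0.1572] st [0.0004 0.0648] jaw171.8 F [-1.1 -9.7 -2.4] gap0.147 j6 -0.44 SHIFT [-0.0005 -0.0027  0.0049] turn0.2
```

View pics/top9.png

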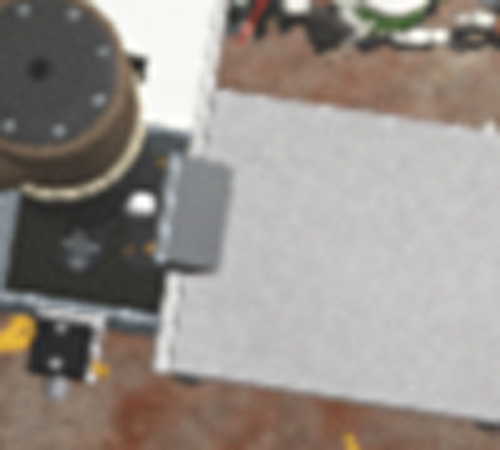

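Request:
{"op": "jog_arm", "data": {"motion": [[[0,0,0,0,20],[0,0,0,0,40],[0,0,0,0,60],[0,-0.005,0,0,60],[0,-0.01,0,0,60]]]}}

```text
time: 9.98
ee_pos: [0.5059, -0.0553, 0.1672]
tcp_rot: [[-0.99, -0.008, -0.143], [0.143, -0.018, -0.99], [0.005, -1.0, 0.019]]
force: [0.8, 2.6, -1.4]
finger_gap: 0.601
```

```bash
python3 - <<'E'
from h import *
go(st2w(0.001,.06),.16,-8.4)
for n in ("scene","top"):
    p,d=arm.grab_frame(n); a=p[140:280,215:355] if n=="scene" else p[170:260,230:330]
    cv2.imwrite(f"pics/{n}10.png",cv2.resize(a,None,fx=5,fy=5,interpolation=2))
E
```

```text
t9.98 ee [ 0.5059 -0.0553  0.1672] st [0.0005 0.066 ] jaw171.8 F [ 0.8  2.6 -1.4] gap0.601 j6 -0.44 SHIFT [-0.0005  0.0073  0.0059] turn0.2
```

View pics/top10.png

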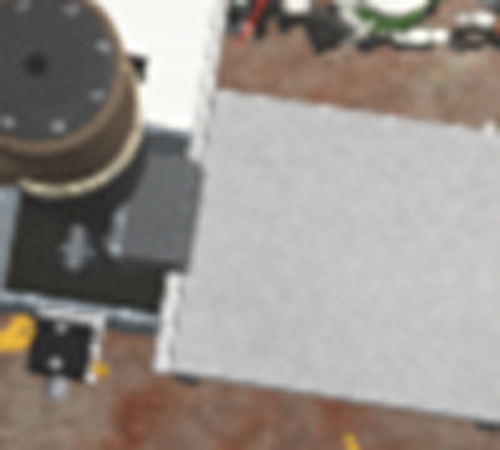

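View pics/scene10.png

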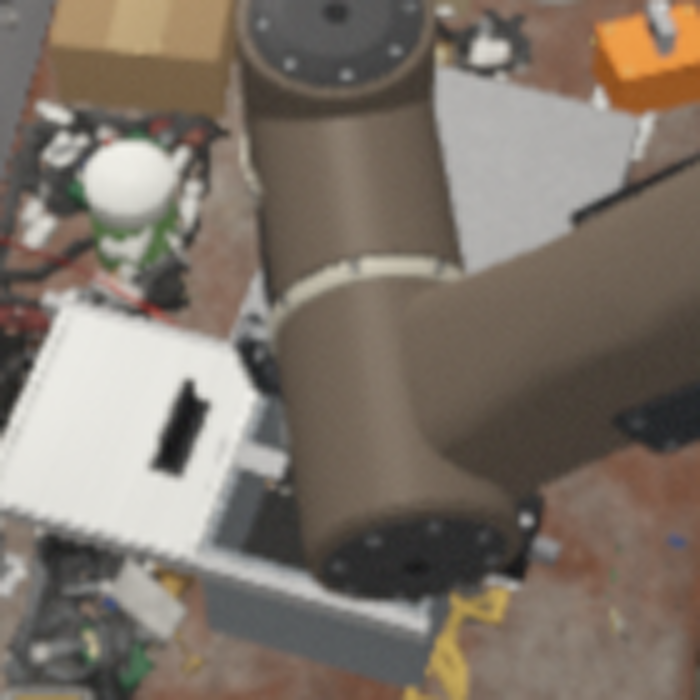

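The top view shows the block passing over the bar (crop (160,210)). I'll raise the tool clear and check it landed.

Request:
{"op": "jog_arm", "data": {"motion": [[[0,-0.03,0,0,60],[0,-0.06,0,0,60],[0,-0.08,0.04,0,60],[0,-0.08,0.08,0,60],[0,-0.08,0.12,0,60]]]}}

```text
time: 10.5
ee_pos: [0.4904, -0.1736, 0.2527]
tcp_rot: [[-0.99, -0.002, -0.14], [0.14, -0.018, -0.99], [-0.001, -1.0, 0.018]]
force: [1.3, -0.1, -1.2]
finger_gap: 0.598
```

```bash
python3 - <<'E'
from h import *
go(st2w(0.115,.08),.25,-8.4)
for n in ("scene","top"):
    p,d=arm.grab_frame(n); np.save(n+"11.npy",d);cv2.imwrite(n+"11raw.png",p);a=p[140:280,215:355] if n=="scene" else p[150:250,210:310]
    cv2.imwrite(f"pics/{n}11.png",cv2.resize(a,None,fx=5,fy=5,interpolation=2))
E
```

```text
t10.50 ee [ 0.4904 -0.1736  0.2527] st [ 0.0025 -0.0534] jaw172.0 F [ 1.3 -0.1 -1.2] gap0.598 j6 -0.20 SHIFT [-0.1134  0.0004 -0.1327] turn0.4
```

View pics/top11.png

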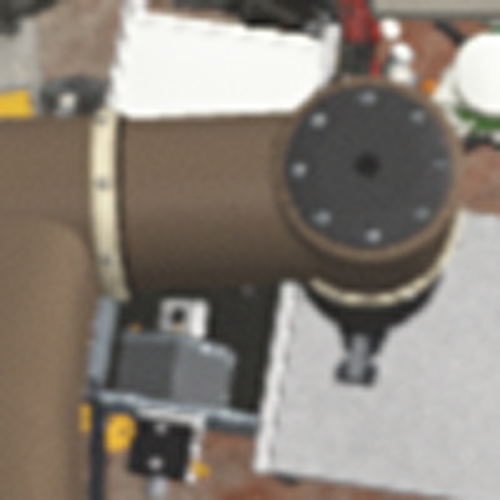

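View pics/scene11.png

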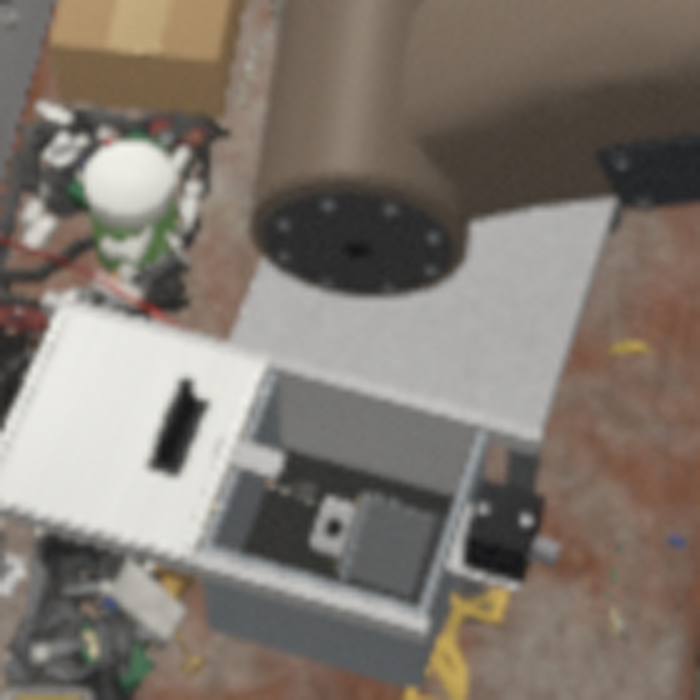

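The transformer lies inside the bin on its side, lug towards +x (scene crop (330,525)). I'll check its height against the guard plane.

```bash
python3 - <<'E'
from h import *
for n in ("scene","top"):
    P=cloud(n,np.load(n+"11.npy")); r=P[...,:2]-O; x=r@SX;y=r@SY
    m=(x>-.062)&(x<.04)&(y>.02)&(y<.136)&(P[...,2]<.2); print(n,m.sum(),np.percentile(P[m][:,2],[5,50,95,99,100]))
    g=(P[...,2]>.16)&(P[...,2]<.18)&(x>.06)&(x<.2)&(y>.03)&(y<.13); print("tab",g.sum(),x[g].mean() if g.any() else 0,y[g].mean() if g.any() else 0)
im=cv2.imread("scene0raw.png"); P=cloud("scene",np.load("scene0.npy"))
m=(P[...,2]>.15)&(P[...,2]<.19)&(im.max(2)<70); r=P[...,:2]-O; x=r@SX;y=r@SY; m&=(x>.05)&(x<.25)&(y>0)&(y<.16); print("dark tab",m.sum(),np.median(x[m]),np.median(y[m]),P[m][:,2].max())
E
```

```text
scene 579 [0.01445439 0.08528983 0.11237225 0.11671248 0.12015587]
tab 49 0.11386768742697521 0.08579391766493571
top 639 [0.01438958 0.05668494 0.11181854 0.11676952 0.12129436]
tab 0 0 0
dark tab 42 0.10910180712869536 0.08854977905679048 0.1730425245437901
```

```bash
python3 - <<'E'
from h import *
for n in ("scene","top"):
    P=cloud(n,np.load(n+"11.npy")); r=P[...,:2]-O; x=r@SX;y=r@SY
    m=(x>-.085)&(x<.06)&(y>.0)&(y<.15)&(P[...,2]<.2)
    print(n)
    for a in np.arange(-.085,.05,.015):
        print("x%4d"%(a*1000),[ (int(1000*np.median(P[k][:,2])),int(1000*P[k][:,2].max())) if (k:=m&(x>=a)&(x<a+.015)&(y>=b)&(y<b+.015)).any() else 0 for b in np.arange(0,.15,.015)])
E
```

```text
scene
x -85 [(122, 132), (113, 129), (117, 123), (118, 123), (103, 125), (67, 127), (71, 147), (58, 122), (54, 123), (19, 122)]
x -70 [(105, 132), (64, 132), (24, 24), 0, (106, 119), (108, 118), (99, 121), (99, 123), (95, 115), (122, 122)]
x -55 [(77, 129), (19, 131), (18, 23), 0, 0, (112, 120), (106, 115), (100, 109), (95, 100), (123, 125)]
x -40 [(86, 130), (20, 115), (16, 16), 0, 0, (111, 117), (105, 115), (97, 104), (93, 99), (120, 123)]
x -25 [(85, 131), (20, 95), (21, 22), 0, 0, (110, 119), (103, 111), (97, 105), (92, 99), (119, 122)]
x -10 [(84, 132), (18, 116), (24, 29), 0, (77, 78), (72, 112), (65, 108), (95, 99), (92, 93), (121, 124)]
x   4 [(82, 128), (21, 124), (21, 28), 0, (72, 79), (67, 81), (60, 74), 0, 0, (80, 121)]
x  19 [(82, 131), (18, 109), (19, 26), (22, 28), (17, 20), (20, 25), (18, 21), 0, 0, (121, 126)]
x  34 [(81, 133), (20, 80), (23, 31), (19, 34), (19, 127), (18, 136), (19, 132), 0, 0, (123, 125)]
x  50 [(83, 126), (18, 80), (20, 23), (20, 27), (19, 128), (24, 135), (22, 134), 0, 0, (117, 117)]
top
x -85 [(128, 133), (37, 122), (46, 126), (70, 124), (109, 1
[... 267 characters left out ...]
94, 104), (87, 92), (46, 120)]
x -40 [(124, 129), (21, 25), (18, 58), (69, 88), (100, 108), (110, 116), (107, 111), (95, 105), (92, 94), (36, 117)]
x -25 [(125, 131), (19, 28), (23, 52), (69, 84), (88, 112), (111, 116), (104, 113), (95, 101), (89, 96), (62, 126)]
x -10 [(124, 130), (19, 24), (17, 30), (19, 23), (77, 81), (75, 83), (67, 77), (17, 20), (19, 24), (43, 130)]
x   4 [(122, 133), (19, 25), (19, 28), (18, 27), (20, 89), (77, 85), (68, 75), (19, 27), (19, 25), (22, 97)]
x  19 [(121, 131), (19, 24), (18, 28), (18, 26), (21, 25), (21, 24), (18, 26), (19, 22), (16, 30), 0]
x  34 [(21, 25), (21, 24), (22, 33), (20, 27), (17, 20), (19, 23), 0, 0, 0, 0]
x  50 [0, 0, 0, 0, 0, 0, 0, 0, 0, 0]
```

The ridge is at z ≈ 0.115, at least 6 mm below the guard and tongue, so the guard should clear it. The tab measured at x ≈ 0.11, y ≈ 0.086, which matches q ≈ 0.15. Moving over the tab.

Request:
{"op": "jog_arm", "data": {"motion": [[[-0.113,-0.01,-0.133,0.4,60],[-0.113,-0.01,-0.133,0.4,60],[-0.113,-0.01,-0.133,0.4,60],[-0.113,-0.01,-0.133,0.4,60],[-0.113,-0.01,-0.133,0.4,60]]]}}

```text
time: 11.02
ee_pos: [0.6241, -0.0583, 0.2577]
tcp_rot: [[-0.988, -0.005, -0.151], [0.151, -0.019, -0.988], [0.002, -1.0, 0.02]]
force: [1.2, -0.1, 0.5]
finger_gap: 0.595
```

```bash
python3 - <<'E'
from h import *
go(st2w(0.114,.08),.14,-8.4)
E
```

```text
t11.02 ee [ 0.6241 -0.0583  0.2577] st [0.1178 0.0803] jaw171.3 F [ 1.2 -0.1  0.5] gap0.595 j6 -0.39 SHIFT [ 0.0036  0.1176 -0.002 ] turn-0.3
```

Request:
{"op": "jog_arm", "data": {"motion": [[[0.003,0.03,0,0,60],[0.0036,0.06,-0.002,-0.3,60],[0.0036,0.09,-0.002,-0.3,60],[0.0036,0.105,-0.002,-0.3,60],[0.0036,0.116,-0.002,-0.3,60]]]}}

```text
time: 11.43
ee_pos: [0.6191, -0.058, 0.1394]
tcp_rot: [[-0.989, -0.008, -0.146], [0.146, -0.02, -0.989], [0.005, -1.0, 0.021]]
force: [-0.0, -1.5, -0.4]
finger_gap: 0.599
```

Request:
{"op": "jog_arm", "data": {"motion": [[[0,0,0,0,60],[0,0,0,0,30],[0,0,0,0,10],[0,0,0,0,0],[0,0,0,0,0]]]}}

```text
time: 11.85
ee_pos: [0.6196, -0.0579, 0.1411]
tcp_rot: [[-0.989, -0.006, -0.146], [0.146, -0.02, -0.989], [0.003, -1.0, 0.02]]
force: [-1.0, 0.2, 2.9]
finger_gap: 0.107
```

```bash
python3 - <<'E'
from h import *
go(st2w(-.035,.08),.14,-8.4)
E
```

```text
t11.85 ee [ 0.6196 -0.0579  0.1411] st [0.1133 0.08  ] jaw171.6 F [-1.   0.2  2.9] gap0.107 j6 -0.39 SHIFT [ 0.1483  0.0015 -0.    ] turn0.0
```

Request:
{"op": "jog_arm", "data": {"motion": [[[0.015,0,0,0,0],[0.04,0,0,0,0],[0.065,0,0,0,0],[0.09,0,0,0,0],[0.11,0,0,0,0]]]}}

```text
time: 12.27
ee_pos: [0.5095, -0.0414, 0.1411]
tcp_rot: [[-0.989, -0.005, -0.147], [0.147, -0.018, -0.989], [0.002, -1.0, 0.019]]
force: [3.1, 2.0, -10.3]
finger_gap: 0.106
```

```bash
python3 - <<'E'
from h import *
go(st2w(-.0367,.08),.141,-8.4)
E
```

```text
t12.27 ee [ 0.5095 -0.0414  0.1411] st [0.002  0.0802] jaw171.6 F [  3.1   2.  -10.3] gap0.106 j6 -0.48 SHIFT [0.0387 0.0002 0.0002] turn-0.0
```

Request:
{"op": "jog_arm", "data": {"motion": [[[0.007,0.0005,0,0,0],[0.014,0.0005,0,0,0],[0.02,0.0005,0,0,0],[0.026,0.0005,0,0,0],[0.028,0.0005,0,0,0]]]}}

```text
time: 12.68
ee_pos: [0.4819, -0.0373, 0.1411]
tcp_rot: [[-0.989, -0.004, -0.147], [0.147, -0.018, -0.989], [0.002, -1.0, 0.019]]
force: [2.3, -0.6, -4.4]
finger_gap: 0.104
```

Request:
{"op": "jog_arm", "data": {"motion": [[[0.003,0,0,0,0],[0.005,0,0,0,0],[0.007,0,0,0,0],[0.007,0,0,0,0]]]}}

```text
time: 13.02
ee_pos: [0.4748, -0.0362, 0.1411]
tcp_rot: [[-0.989, -0.005, -0.147], [0.147, -0.018, -0.989], [0.002, -1.0, 0.019]]
force: [0.3, 0.1, -3.3]
finger_gap: 0.106
```

```bash
python3 - <<'E'
from h import *
go(st2w(-.0367,.08),.141,-8.4)
E
```

```text
t13.02 ee [ 0.4748 -0.0362  0.1411] st [-0.0331  0.0803] jaw171.6 F [ 0.3  0.1 -3.3] gap0.106 j6 -0.51 SHIFT [0.0036 0.0001 0.0003] turn-0.0
```

Moved 146.4 mm so far. I'll press on in small steps until the hard stop.

Request:
{"op": "jog_arm", "data": {"motion": [[[0.002,0,0,0,0],[0.003,0,0,0,0],[0.003,0,0,0,0]]]}}

```text
time: 13.27
ee_pos: [0.4717, -0.0357, 0.1411]
tcp_rot: [[-0.989, -0.005, -0.147], [0.147, -0.018, -0.989], [0.002, -1.0, 0.019]]
force: [0.9, -0.6, -3.4]
finger_gap: 0.104
```

Request:
{"op": "jog_arm", "data": {"motion": [[[0.002,0,0,0,0],[0.003,0,0,0,0],[0.003,0,0,0,0]]]}}

```text
time: 13.52
ee_pos: [0.4712, -0.0356, 0.1411]
tcp_rot: [[-0.989, -0.0, -0.146], [0.146, -0.019, -0.989], [-0.002, -1.0, 0.019]]
force: [16.3, -8.2, -18.0]
finger_gap: 0.103
```

Request:
{"op": "jog_arm", "data": {"motion": [[[0.002,0,0,0,0],[0.003,0,0,0,0],[0.003,0,0,0,0]]]}}

```text
time: 13.77
ee_pos: [0.4713, -0.0356, 0.1411]
tcp_rot: [[-0.989, 0.005, -0.145], [0.145, -0.02, -0.989], [-0.008, -1.0, 0.019]]
force: [19.8, -11.0, -20.4]
finger_gap: 0.107
```

```bash
python3 - <<'E'
from h import *
go(st2w(-.0367,.08),.141,-8.4)
E
```

```text
t13.77 ee [ 0.4713 -0.0356  0.1411] st [-0.0367  0.0804] jaw171.6 F [ 19.8 -11.  -20.4] gap0.107 j6 -0.52 SHIFT [0.     0.0001 0.0004] turn0.0
```

Hard stop reached after exactly 150.0 mm of travel. I'll release, withdraw and look.

Request:
{"op": "jog_arm", "data": {"motion": [[[0,0,0,0,0],[0,0,0,0,20],[0,0,0,0,40],[0,0,0,0,50],[0,0,0,0,50]]]}}

```text
time: 14.18
ee_pos: [0.4713, -0.0355, 0.1415]
tcp_rot: [[-0.989, 0.005, -0.145], [0.145, -0.02, -0.989], [-0.008, -1.0, 0.019]]
force: [-0.5, 0.1, -0.3]
finger_gap: 0.496
```

Request:
{"op": "jog_arm", "data": {"motion": [[[0,-0.02,0,0,50],[0,-0.05,0,0,50],[0,-0.09,0.02,0,50],[0,-0.12,0.06,0,50],[0,-0.12,0.1,0,50]]]}}

```text
time: 14.6
ee_pos: [0.4594, -0.1247, 0.2676]
tcp_rot: [[-0.99, 0.013, -0.141], [0.141, -0.02, -0.99], [-0.016, -1.0, 0.018]]
force: [1.5, -0.9, -0.6]
finger_gap: 0.499
```

Request:
{"op": "jog_arm", "data": {"motion": [[[0,0,0.04,0,50],[0,0,0.08,0,50],[0,0,0.12,0,50],[0,0,0.15,0,50],[0,0,0.15,0,50]]]}}

```text
time: 15.02
ee_pos: [0.4371, -0.277, 0.2703]
tcp_rot: [[-0.989, 0.013, -0.145], [0.145, -0.02, -0.989], [-0.016, -1.0, 0.018]]
force: [0.1, 0.8, -0.9]
finger_gap: 0.498
```

```bash
python3 - <<'E'
from h import *
go(st2w(-.035,.08),.141,-8.4)
for n in ("scene","top"):
    p,d=arm.grab_frame(n); np.save(n+"12.npy",d);cv2.imwrite(n+"12raw.png",p);a=p[140:280,215:355] if n=="scene" else p[150:250,210:310]
    cv2.imwrite(f"pics/{n}12.png",cv2.resize(a,None,fx=5,fy=5,interpolation=2)); cv2.imwrite(f"pics/{n}12f.png",p)
    P=cloud(n,d); r=P[...,:2]-O; x=r@SX;y=r@SY
    m=(P[...,2]>.158)&(P[...,2]<.18)&(x>-.08)&(x<.2)&(y>.04)&(y<.12)&(p.max(2)<80); print("tab",m.sum(),x[m].mean() if m.any() else 0,y[m].mean() if m.any() else 0)
E
```

```text
t15.02 ee [ 0.4371 -0.277   0.2703] st [-0.0352 -0.1634] jaw171.7 F [ 0.1  0.8 -0.9] gap0.498 j6 0.02 SHIFT [ 0.0014  0.1248 -0.2457] turn0.1
tab 37 -0.036136802231647114 0.08876806895840247
tab 0 0 0
```

View pics/scene12.png

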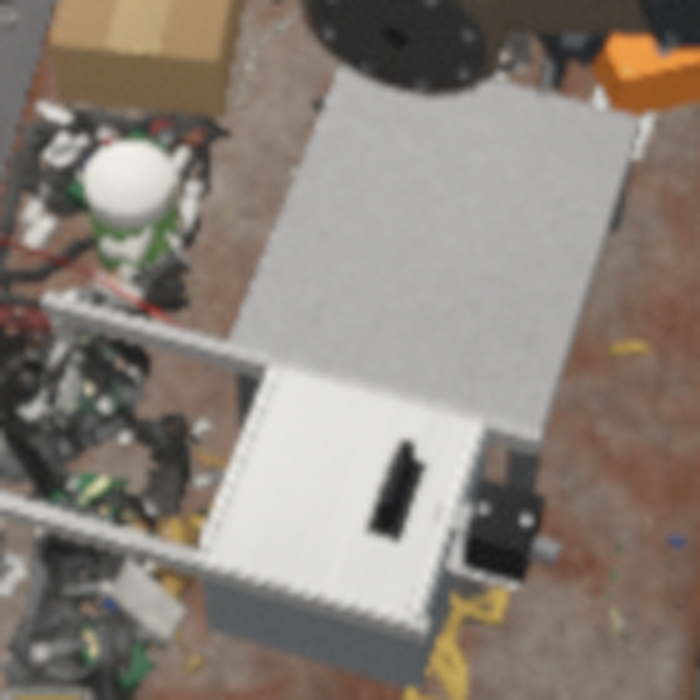

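View pics/top12.png

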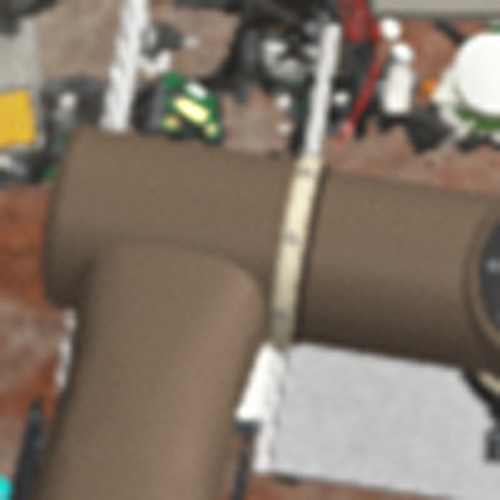

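View pics/scene12f.png

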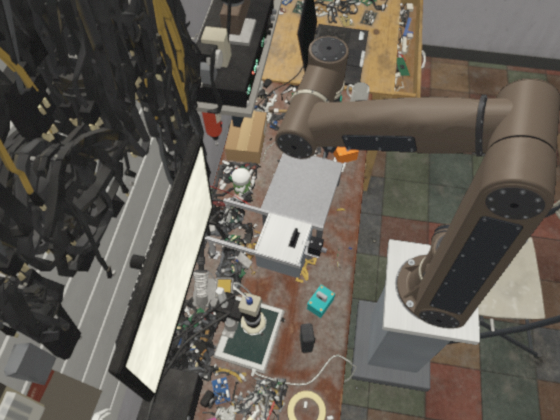

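The guard covers the bin: its tab is at scene crop (398,490), station x ≈ -0.036, and its edge meets the switch at (478,500). The deck is empty, and the tin, meter and boxes look where they were. Handing in.

```bash
python3 - <<'E'
from plant import arm
import numpy as np
s=arm.state(); print(s["time"],np.round(s["qd"],3),np.round(s["force"],1)); print(arm.close_job())
E
```

```text
15.1167 [ 0.042 -0.011 -0.01  -0.003  0.    -0.013] [-0.1  1.6  0.1]
the job is handed in; nothing more can be done
None
```

The job is done and handed in at about 15 s of the 61 s allowed; no verdict was reported.

- **Sliding:** I gripped the transformer low and slid it to the middle of the stop bar. Contact came at station y = -28 mm and x ≈ 0, as it should, with about 24 N of force. I then let go. A camera check put it centred within about 1–2 mm and upright.
- **Tipping:** I took it again by the lug and tipped it over the bar, releasing it at roughly 65–70°. It came to rest on its side in the bin, tilted, with its highest edge at z ≈ 0.115 m, below the guard.
- **Guard:** I slid the guard by its tab to a hard stop after 150.0 mm of travel. After I let go, the tab measured station x ≈ -36 mm against an expected -35 mm.

**Weaker checks:**
- The top camera was blocked by the arm in the final check, so the guard and tab are confirmed only by the scene camera and the travel. The tab's y reading was also 9 mm off in that view (89 mm against 80 mm).
- The camera reading for squareness at the bar was noisy, so that rests mainly on the square gripper and the contact force.
- The tin, the meter and the cardboard box look unmoved in the pictures, but I did not measure them.

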